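Count to the third gap and push the comb home

TASK

Starting from the end of the divider rack where the glass jar stands, count along its blue back rail with a fingertip, touching the rail behind the first, the second and then the third gap, and no further. Then push the yellow comb over the cement, end first, into that third gap until its leading end meets the rail, sliding it all the way and never picking it up. Take the hand away, and leave the jar, the bowl and the peg basket where they stand.

Things in the scene. Friction and masses are not known exactly. Their poses are not given: they have to be found in the camera images.
- rack: Divider rack fixed to the cement, 90 (x) by 270 (y) by 36 mm high: seven upright white dividers 6 mm thick, and between them six gaps 38 mm wide, centred at y = +110, +66, +22, -22, -66, -110 mm. x points along the gaps from their mouths (towards the robot) to the blue rail that closes their far ends; y along the row, z up. Origin on the cement at mid length. Gaps are counted from the jar's end.
- rack_mouth (a point): Point on the cement at the middle of the row of gap mouths, at x = -35 mm of the rack, where the dividers' rounded ends stand. The gaps run 60 mm from here to the rail's face at x = +25 mm, are open above and have no floor but the cement. The outer gap at y = +110 and the one at -66 mm hold a wooden clothes peg that is part of the rack.
- rail_a: The stretch of blue rail behind the gap at y = +110 mm of the rack: flat-topped solid block 30 mm (x) by 38 mm (y), 36 mm high, fixed and rigid; the dividers between the stretches are flush with it. Origin at the centre of its top face; axes as the rack's.
- rail_b: The stretch of blue rail behind the gap at y = +66 mm of the rack: flat-topped solid block 30 mm (x) by 38 mm (y), 36 mm high, fixed and rigid; the dividers between the stretches are flush with it. Origin at the centre of its top face; axes as the rack's.
- rail_c: The stretch of blue rail behind the gap at y = +22 mm of the rack: flat-topped solid block 30 mm (x) by 38 mm (y), 36 mm high, fixed and rigid; the dividers between the stretches are flush with it. Origin at the centre of its top face; axes as the rack's.
- rail_d: The stretch of blue rail behind the gap at y = -22 mm of the rack: flat-topped solid block 30 mm (x) by 38 mm (y), 36 mm high, fixed and rigid; the dividers between the stretches are flush with it. Origin at the centre of its top face; axes as the rack's.
- rail_e: The stretch of blue rail behind the gap at y = -66 mm of the rack: flat-topped solid block 30 mm (x) by 38 mm (y), 36 mm high, fixed and rigid; the dividers between the stretches are flush with it. Origin at the centre of its top face; axes as the rack's.
- rail_f: The stretch of blue rail behind the gap at y = -110 mm of the rack: flat-topped solid block 30 mm (x) by 38 mm (y), 36 mm high, fixed and rigid; the dividers between the stretches are flush with it. Origin at the centre of its top face; axes as the rack's.
- comb: Loose yellow hard plastic comb lying flat on the cement in front of the rack's mouths, roughly parallel to the gaps: 100 mm long (its x), 30 mm wide (its y), 10 mm thick, about 40 g, with flat square ends and its spine on the +y side. Origin at the centre of its underside; z up. Fully home, its origin is at x = -25 mm of the rack and 40 mm of it still sticks out of the gap.
- jar: Loose empty glass jar with a metal screw lid, 70 mm across, 82 mm high, standing off either the +y or the -y end of the rack (it varies), 215 mm from the rack's middle; not to be moved. Origin at the centre of its underside.
- bowl: Loose small white enamel bowl, 116 mm across, 45 mm high, standing off the other end of the rack, 215 mm from the rack's middle; not to be moved. Origin at the centre of its underside.
- basket: Loose square red plastic basket of clothes pegs, 130 mm by 130 mm, 80 mm high, to the left (+y) of the work; not to be moved. Origin at the centre of its underside.

How it is judged:
By the outcome, as a careful person would: the job done as asked, in the order asked, and still so for the second after the job is handed in, with the robot touching nothing.
It also fails if it takes over 61 s, if anything falls off the work surface, if the arm or the gripper's body presses on something with over 40 N, if the wrist force passes 120 N, or if a joint passes its speed limit or range.

ROBOT

A 7-joint arm with a two-finger parallel gripper is mounted at the origin on the work surface. World frame = base frame: x ahead of the robot, y to its left, z up, the work surface at z = 0. Lengths are in m, angles in rad, forces in N, time in s.
With the tool pointing down it reaches from about 0.425 to 0.925 m from the base axis. Payload 6.8 kg.
Tool frame: the origin (TCP) lies between the finger pads; the fingertips stand 22 mm ahead of it and the grasp point (between the pads) lies 3 mm ahead of it (bot.tip_reach is the distance from the TCP to the fingertips, in m); z points along the fingers, x is the direction in which the jaws open and shut, and the axes are right-handed (so a half turn about z gives the same grasp; the last joint's range is limited). The gripper opens to 85 mm and grips with 20 to 120 N. Pads are 22 mm wide; open, the fingers measure 114 mm over their backs; the gripper's body (76 mm by 85 mm) begins 54 mm behind the grasp point. The pads swing forward as they close: fully open they stand 13 mm farther back than shut.
Start: joints at [-1.332, 0.477, 0.022, 1.555, -0.011, 1.109, -0.083], TCP at [0.229, 0.635, 0.253] pointing down, gripper open.
Joint ranges: [-2.96, 2.96], [-0.34, 2.1], [-1.41, 1.46], [0.24, 2.44], [-1.37, 4.51], [0.17, 1.92], [-2.96, 2.96]. Speed limits (rad/s): [2.39, 2.39, 3.14, 3.14, 3.14, 3.14, 3.14].

INTERFACE

Orientations are given as a unit quaternion [w, x, y, z].
In Python, from station import bot gives the robot as it stands.
- The arm moves only by the tool step_arm, never from a script. Its argument "targets" is a list of rows, each a list of 5 numbers: the shift along the tool's x, y, z in mm, then the turn about the tool's z in degrees, then the closure, from 0 (fully open) to 1 (shut). In form: [[dx, dy, dz, spin, jaw], ...]. A call has 1 to 20 rows; each row is the pose to reach, as a shift and turn from the pose commanded when the call began, along the tool's axes at that moment; what a row does not reach only later rows make up. A row lasts 1/12 s, in which the tool goes at most 41.7 mm and 7.16 degrees, less where a joint would pass 70% of its speed; a pose out of reach is approached as far as the arm can. A call with a gripper value outside its range is refused whole. The fingers move at their own pace and stop on an object; "newtons" is the grip in N (left out, the last holds). Time passes only in rows, so rows that repeat a pose let the fingers close. It gives the time, the measured TCP pose, the force and the opening at its end, in the units of the state.
- bot.get_obs(): the state, without advancing time (a new reading comes with each control period).
- bot.read_camera(name): name is "scene" or "top" or "wrist"; returns a dict with "frame" (420x560x3 uint8, red, green, blue), "z_map" (420x560 float32, m along the optical axis (not along the pixel's ray), 0 where there is no reading), "fov_y" (degrees; the focal length in pixels is half the picture's height over the tangent of half this angle, whatever the lens; pixels are square), "cx", "cy" (the principal point, pixels), "R" (3x3) and "t" (3): a world point X has camera coordinates R X + t. Camera axes: x right, y down, z forward; pixel columns grow to the right and rows downward; lengths in m; the calibration is good to about 2 mm. A picture is of the moment at which its call begins.
- bot.hand_in(): hands the job in, once; it reports no verdict.
The state is a dict: "t": time; "q": joint angles; "joint_vel": joint speeds; "joint_torque": joint torques, N m; "eef_pos": TCP position; "tool_rot": TCP orientation; "contact_force": force on the tool from outside, world axes, zero at the start; "torque": the same for the moment, N m; "gripper_width": opening from 0.0 (shut) to 1.0 (fully open).
Only numpy, scipy, OpenCV 4.12 (cv2) and the standard library are available. Lean on these libraries where they do the work, as an engineer would, in place of code of your own. Each camera call takes 0.05 s, during which the arm holds its last target.

## Working session

There is one attempt and no reset: what is moved stays moved. The work goes in short steps, Python scripts to look and compute and a tool call to move; the robot and the scene stay as the last step left them, time stands still between calls to the robot, and variables do not carry over. Pictures are saved under pics/ and viewed, and the job is handed in when it is done.

Besides the shell and the picture viewer there is one more tool, called after ">>>" as name(argument=value, ...), one argument or row to a line, values as JSON. step_arm: Moves the arm, as the interface text tells. Its arguments: {"type":"object","properties":{"targets":{"type":"array"},"newtons":{"type":"number"}},"required":["targets"]}

```bash
mkdir -p pics; python3 - <<'E'
from station import bot
import cv2,numpy as np
o=bot.get_obs();print({k:np.round(v,3) for k,v in o.items()},bot.tip_reach)
for n in ["scene","top"]:
    c=bot.read_camera(n);cv2.imwrite(f"pics/{n}0.png",c["frame"][:,:,::-1]);np.savez(f"{n}0.npz",**c)
    print(n,c["fov_y"],c["cx"],c["cy"],c["R"].round(3).tolist(),c["t"])
E
```

```text
{'t': np.float64(0.0), 'q': array([-1.332,  0.478,  0.022,  1.556, -0.011,  1.109, -0.083]), 'joint_vel': array([-0.   , -0.001,  0.001, -0.001,  0.   , -0.   , -0.002]), 'joint_torque': array([ 0.0000e+00, -5.9646e+01,  1.6080e+00, -2.8119e+01,  1.3000e-02,
        1.0000e-02,  0.0000e+00]), 'eef_pos': array([0.229, 0.634, 0.252]), 'tool_rot': array([ 0.001,  0.819,  0.574, -0.001]), 'contact_force': array([ 0.054, -1.034, -0.365]), 'torque': array([ 0.002, -0.011, -0.026]), 'gripper_width': np.float64(1.0)} 0.022
scene 46.715056413474905 276.3710069965679 197.69928438718966 [[-0.134, 0.991, 0.014], [0.657, 0.099, -0.747], [-0.742, -0.091, -0.665]] [-0.01441003 -0.32042088  1.45670391]
top 49.200208497103986 286.19758677456497 212.21368554284695 [[-0.003, -1.0, 0.029], [-0.996, 0.0, -0.094], [0.094, -0.029, -0.995]] [0.07956839 0.55632923 0.93147396]
```

View pics/scene0.png

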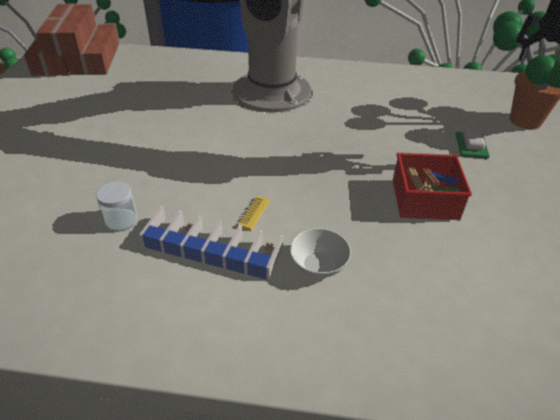

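View pics/top0.png

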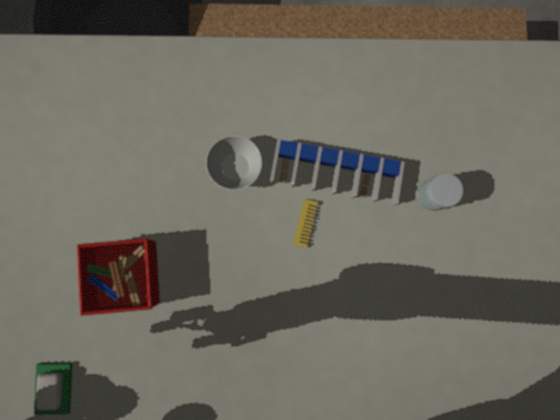

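The jar stands at the right in the top view (439–460, 190), which is the −y end, so the count goes f, e, d. The rail runs from (288,148) to (393,167), and the comb is around (306,223). Next I measure these.

```bash
cat > h.py <<'E'
import numpy as np,cv2
def load(f): return dict(np.load(f))
def K(c):
    f=c["frame"].shape[0]/2/np.tan(np.radians(float(c["fov_y"]))/2); return f,float(c["cx"]),float(c["cy"])
def ray(c,u,v):
    f,cx,cy=K(c); d=np.array([(u-cx)/f,(v-cy)/f,1.]); return -c["R"].T@c["t"], c["R"].T@d
def plane(c,u,v,z):
    o,d=ray(c,u,v); return o+d*(z-o[2])/d[2]
def tri(r1,r2):
    (o1,d1),(o2,d2)=r1,r2
    A=np.stack([d1,-d2],1); s=np.linalg.lstsq(A,o2-o1,rcond=None)[0]
    p,q=o1+s[0]*d1,o2+s[1]*d2; return (p+q)/2,np.linalg.norm(p-q)
def depthpt(c,u,v):
    o,d=ray(c,u,v); return o+d*float(c["z_map"][int(round(v)),int(round(u))])
def proj(c,X):
    f,cx,cy=K(c); p=c["R"]@np.asarray(X)+c["t"]; return cx+f*p[0]/p[2],cy+f*p[1]/p[2]
def mask(c,name):
    h=cv2.cvtColor(c["frame"],cv2.COLOR_RGB2HSV)
    lo,hi={"blue":((105,120,40),(130,255,255)),"yellow":((18,120,90),(35,255,255))}[name]
    return cv2.inRange(h,lo,hi)
E
python3 - <<'E'
from h import *
for n in ["top","scene"]:
    c=load(n+"0.npz")
    print(n,"cam",-c["R"].T@c["t"])
    m=mask(c,"yellow"); N,l,s,ce=cv2.connectedComponentsWithStats(m)
    for i in range(1,N):
        if s[i,4]>40:
            pts=np.argwhere(l==i)[:,::-1].astype(np.float32); print("Y",s[i],ce[i])
            P=np.array([plane(c,u,v,0.01)[:2] for u,v in pts],np.float32)*1000
            r=cv2.minAreaRect(P); print(r, "z",np.median([depthpt(c,u,v)[2] for u,v in pts]))
    m=mask(c,"blue"); N,l,s,ce=cv2.connectedComponentsWithStats(m)
    for i in range(1,N):
        if s[i,4]>30:
            pts=np.argwhere(l==i)[:,::-1]
            D=np.array([depthpt(c,u,v) for u,v in pts]); 
            print("B",s[i],ce[i].round(1),"depth med",np.median(D,0).round(4),"z95",np.percentile(D[:,2],[5,95]).round(3), plane(c,*ce[i],.036).round(4))
E
```

```text
top cam [0.46639174 0.10619584 0.97707639]
Y [294 200  24  47 607] [305.01317957 222.61120264]
((535.5966186523438, 38.01896667480469), (29.583507537841797, 98.9324722290039), 75.84843444824219) z 0.009357570324748377
B [279 141  18  18 257] [287.7 149.2] depth med [0.6876 0.075  0.0361] z95 [0.021 0.039] [0.6875 0.0756 0.036 ]
B [300 144  18  19 261] [308.4 152.7] depth med [0.6797 0.033  0.0361] z95 [0.023 0.039] [0.6804 0.0324 0.036 ]
B [321 148  17  18 258] [329.  156.4] depth med [ 0.6719 -0.0108  0.0361] z95 [0.021 0.039] [ 0.6726 -0.0108  0.036 ]
B [341 151  18  19 260] [349.6 160.1] depth med [ 0.6651 -0.0545  0.036 ] z95 [0.02  0.039] [ 0.6649 -0.054   0.036 ]
B [362 155  18  19 259] [370.3 163.8] depth med [ 0.6568 -0.0971  0.0362] z95 [0.021 0.04 ] [ 0.6571 -0.0973  0.036 ]
B [383 159  17  18 252] [390.9 167.4] depth med [ 0.6499 -0.141   0.0358] z95 [0.022 0.039] [ 0.6496 -0.1407  0.036 ]
B [ 88 275  30  26 230] [102.5 286.4] depth med [0.4078 0.4414 0.0538] z95 [0.045 0.063] [0.4058 0.4484 0.036 ]
scene cam [1.288956   0.17854027 0.72909483]
Y [239 196  30  34 468] [254.
[... 379 characters left out ...]
36 ]
B [143 226  22  14 187] [153.5 232.6] depth med [ 0.6548 -0.1429  0.036 ] z95 [0.034 0.038] [ 0.6547 -0.1424  0.036 ]
B [164 231  21  14 190] [173.7 237.7] depth med [ 0.6621 -0.0991  0.0358] z95 [0.034 0.038] [ 0.6623 -0.0991  0.036 ]
B [184 236  22  15 200] [194.3 243.1] depth med [ 0.6698 -0.0555  0.0357] z95 [0.033 0.038] [ 0.6702 -0.0557  0.036 ]
B [205 242  22  14 211] [215.3 248.4] depth med [ 0.678  -0.0119  0.0357] z95 [0.034 0.038] [ 0.6778 -0.0124  0.036 ]
B [226 247  22  16 219] [236.9 253.8] depth med [0.6851 0.0314 0.0357] z95 [0.033 0.038] [0.6855 0.0312 0.036 ]
B [248 253  22  15 222] [258.7 259.4] depth med [0.6924 0.0741 0.0355] z95 [0.033 0.037] [0.6931 0.0743 0.036 ]
```

```bash
python3 - <<'E'
from h import *
c=load("top0.npz");cv2.imwrite("pics/topz.png",cv2.resize(c["frame"][120:270,200:480,::-1],None,fx=2.8,fy=2.8,interpolation=cv2.INTER_CUBIC))
c=load("scene0.npz");cv2.imwrite("pics/scz.png",cv2.resize(c["frame"][170:290,80:360,::-1],None,fx=2.8,fy=2.8,interpolation=cv2.INTER_CUBIC))
E
```

```text
(no output)
```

View pics/topz.png

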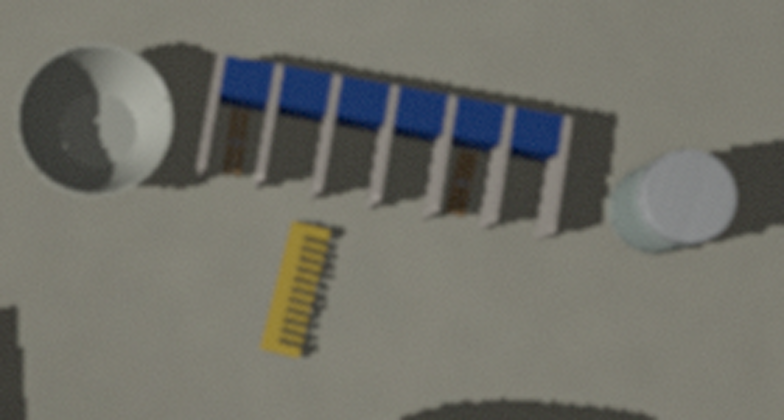

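View pics/scz.png

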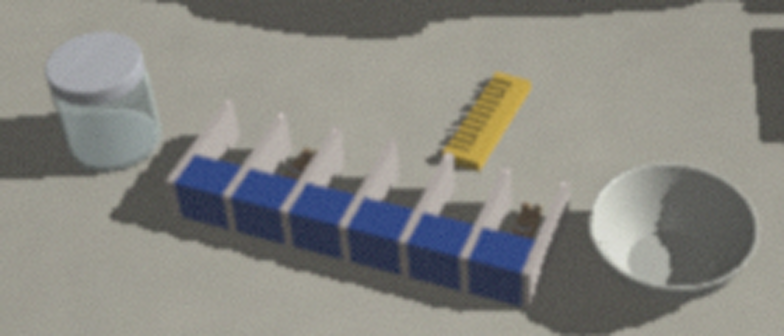

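The pegs at (232,140) and (463,180) in the zoomed view confirm the +y direction: they mark the +110 and −66 gaps. The jar is at the −y end, so the third gap is y = −22 (rail_d). The comb lies in front of gap +22/+66, yawed about −14°, with its spine on +y. Next I refine the rack pose from the dividers and rail top.

```bash
python3 - <<'E'
from h import *
for n in ["top","scene"]:
    c=load(n+"0.npz"); m=mask(c,"blue"); N,l,s,ce=cv2.connectedComponentsWithStats(m)
    C=[]
    for i in range(1,N):
        if 150<s[i,4]<300 and ce[i][1]<270:
            pts=np.argwhere(l==i)[:,::-1]
            D=np.array([depthpt(c,u,v) for u,v in pts])
            D=D[D[:,2]>.033]; r=cv2.minAreaRect((D[:,:2]*1000).astype(np.float32)); C.append((*r[0],)); print(np.round(r[0],1),np.round(r[1],1),round(r[2],1),D.mean(0).round(4))
    C=np.array(C); C=C[C[:,1].argsort()]; d=C[-1]-C[0]; print(n,"mean",C.mean(0),"yaw",np.degrees(np.arctan2(-d[0],d[1])),"len",np.hypot(*d))
# triangulate comb corners from spine edge: extreme corners
T=load("top0.npz");S=load("scene0.npz")
def corners(c):
    m=mask(c,"yellow");k=cv2.findContours(m,cv2.RETR_EXTERNAL,cv2.CHAIN_APPROX_NONE)[0];k=max(k,key=cv2.contourArea)
    return cv2.boxPoints(cv2.minAreaRect(k)), k
for nm,f in [("far",1),("near",-1)]:
    out=[]
    for c in (T,S):
        k=corners(c)[0]; P=np.array([plane(c,*p,.01) for p in k]); o=P[:,0]*f; idx=np.argsort(-o)[:2]; out.append(k[idx].mean(0)); print(nm,P[idx].round(4).tolist())
    print(nm,tri(ray(T,*out[0]),ray(S,*out[1])))
# rail centroids triangulated
# jar and bowl by depth
for n,c in(("top",T),("scene",S)):
    V,U=np.mgrid[0:420,0:560]; f,cx,cy=K(c); Z=c["z_map"]
    X=np.stack([(U-cx)/f*Z,(V-cy)/f*Z,Z],-1).reshape(-1,3); W=(X-c["t"])@c["R"]
    for nm,(x0,x1,y0,y1) in {"jar":(.5,.75,-.35,-.19),"bowl":(.55,.8,.11,.3)}.items():
        q=W[(W[:,0]>x0)&(W[:,0]<x1)&(W[:,1]>y0)&(W[:,1]<y1)&(W[:,2]>.015)]
        print(n,nm,(q.min(0)+q.max(0))/2,q.max(0)-q.min(0))
E
```

```text
[586.2  93. ] [ 33.3 240.8] 80.4 [0.686  0.0759 0.0493]
[580.   58.9] [ 34.2 243.7] 75.4 [0.6811 0.0325 0.0405]
[574.2  35.5] [ 36.9 255.3] 65.0 [ 0.6714 -0.0095  0.0491]
[569.2  12.1] [ 40.1 275.8] 55.8 [ 0.6657 -0.0538  0.0406]
[563.5  -9.9] [ 41. 300.] 47.7 [ 0.6576 -0.0959  0.0449]
[557.9 -31.4] [ 40.  328.1] 40.6 [ 0.6503 -0.1398  0.0406]
top mean [571.84825643  26.3579038 ] yaw -12.823969428745196 len 127.56074497488565
[967.4   4.7] [729.9  41.2] 25.2 [ 0.658  -0.1406  0.0398]
[969.4  26.9] [706.3  39.7] 22.2 [ 0.6686 -0.0964  0.0432]
[668.8 -55.9] [34.  30.1] 77.7 [ 0.6695 -0.0558  0.0358]
[976.6  70.9] [659.5  40.5] 15.5 [ 0.6831 -0.0105  0.0425]
[979.6  92.6] [640.9  40.1] 11.9 [0.6905 0.0323 0.0424]
[691.1  73.9] [34.8 31.1] 78.3 [0.6923 0.0742 0.0355]
scene mean [875.48012288  35.52112198] yaw -64.4523030352202 len 344.4182331606969
far [[0.5871, 0.0405, 0.01], [0.58, 0.0116, 0.01]]
far [[0.5985, 0.0399, 0.01], [0.5806, 0.0125, 0.01]]
far (array([0.5842839 , 0.02534505, 0.00452156]), np.float64(0.00046193448412215534))
near [[0.4841, 0.0358, 0.01], [0.4911, 0.0644, 0.01]]
near [[0.4765, 0.0384, 0.01], [0.4974, 0.0673, 0.01]]
near (array([0.48743688, 0.05156089, 0.01032941]), np.float64(0.0029332046390311895))
top jar [ 0.59525238 -0.23725992  0.05090193] [0.06807385 0.06797534 0.07119285]
top bowl [0.65658801 0.17715645 0.03227134] [0.11357834 0.1335475  0.03439716]
scene jar [ 0.59733146 -0.23705344  0.05024131] [0.07297861 0.07014429 0.07023623]
scene bowl [0.65732091 0.17665424 0.03121769] [0.11652049 0.1330215  0.03235036]
```

```bash
python3 - <<'E'
from h import *
for n in ["top","scene"]:
    c=load(n+"0.npz"); m=mask(c,"blue"); N,l,s,ce=cv2.connectedComponentsWithStats(m)
    C=[]
    for i in range(1,N):
        if 150<s[i,4]<300 and ce[i][1]<270:
            pts=np.argwhere(l==i)[:,::-1]
            D=np.array([depthpt(c,u,v) for u,v in pts])
            D=D[(D[:,2]>.033)&(D[:,2]<.039)]; r=cv2.minAreaRect((D[:,:2]*1000).astype(np.float32)); C.append((*r[0],)); print(np.round(r[0],1),np.round(r[1],1),round(r[2],1))
    C=np.array(C); C=C[C[:,1].argsort()]; d=C[-1]-C[0]; print(n,"mean",C.mean(0),"yaw",np.degrees(np.arctan2(-d[0],d[1])),"len",np.hypot(*d))
E
```

```text
[689.7  75.6] [34.1 29.7] 83.6
[682.2  31.8] [33.1 30.9] 79.8
[674.7 -11.1] [32.8 31. ] 79.9
[666.7 -54.5] [33.3 30.3] 79.4
[658.6 -97.7] [33.2 30.9] 78.8
[ 651.5 -140.9] [32.9 30.6] 79.0
top mean [670.57582601 -32.78386815] yaw -10.002390635041253 len 219.87999788674728
[ 653.1 -142.5] [35.6 31.2] 84.1
[661.4 -99.1] [34.  30.7] 81.5
[668.8 -55.9] [34.  30.1] 77.7
[676.6 -12.8] [34.3 29.7] 82.1
[683.9  30.4] [35.4 29.9] 81.3
[691.1  73.9] [34.8 31.1] 78.3
scene mean [672.48234049 -34.32702319] yaw -9.942194602134165 len 219.67803248259224
```

```bash
cat >> h.py <<'E'
from scipy.spatial.transform import Rotation as Ro
YAW=np.radians(-9.97); ex=np.array([np.cos(YAW),np.sin(YAW)]); ey=np.array([-ex[1],ex[0]]); ORG=np.array([.6715,-.0336])-.04*ex
def rk(x,y,z=None):
    p=ORG+x/1000*ex+y/1000*ey; return p if z is None else np.array([*p,z/1000])
def torack(p): d=np.asarray(p)[:2]-ORG; return np.array([d@ex,d@ey])*1000
def obsR(o): w,x,y,z=o["tool_rot"]; return Ro.from_quat([x,y,z,w]).as_matrix()
def delta(o,P,xang=None):
    R=obsR(o); d=R.T@(np.asarray(P)-o["eef_pos"])*1000
    a=np.degrees(np.arctan2(R[1,0],R[0,0]))
    return d.round(1), None if xang is None else round(-(xang-a),2)
def show(o): 
    R=obsR(o); print("t",round(float(o["t"]),2),"rack",torack(o["eef_pos"]).round(1),"z",round(o["eef_pos"][2]*1000,1),"xang",np.degrees(np.arctan2(R[1,0],R[0,0])).round(2),"tilt",R[:,2].round(4),"F",np.round(o["contact_force"],2),"w",round(float(o["gripper_width"]),3))
E
python3 - <<'E'
from h import *
from station import bot
o=bot.get_obs(); show(o)
print(delta(o,rk(40,-110,130),80.03), rk(40,-110,130))
E
```

```text
t 0.1 rack [-511.2  581.3] z 252.4 xang 70.13 tilt [-5.0e-04 -1.6e-03 -1.0e+00] F [ 0.46 -0.33  0.75] w 1.002
(array([-586. ,  661.8,  123.5]), np.float64(-9.9)) [ 0.65245542 -0.14193884  0.13      ]
```

>>> step_arm(
  targets=[
    [-12,13,0,0,1],
    [-36,40,0,-1,1],
    [-60,68,0,-2,1],
    [-84,95,0,-3,1],
    [-109,123,0,-4,1],
    [-133,150,0,-5,1],
    [-158,178,0,-6,1],
    [-182,206,0,-7,1],
    [-206,233,5,-8,1],
    [-231,261,10,-9,1],
    [-255,288,15,-9.9,1],
    [-280,316,20,-9.9,1],
    [-304,343,25,-9.9,1],
    [-328,371,30,-9.9,1],
    [-353,398,35,-9.9,1],
    [-377,426,40,-9.9,1],
    [-400,452,45,-9.9,1],
    [-420,474,50,-9.9,1],
    [-432,488,50,-9.9,1],
    [-436,492,50,-9.9,1],
  ],
)

```text
t: 1.77
eef_pos: [0.5448, 0.0535, 0.2028]
tool_rot: [0.001, 0.768, 0.641, -0.001]
contact_force: [-0.5, 0.5, 0.2]
gripper_width: -0.004
```

```bash
python3 - <<'E'
from h import *
from station import bot
o=bot.get_obs(); show(o)
print(delta(o,rk(40,-110,130),80.03))
E
```

```text
t 1.77 rack [-99.8  63.9] z 202.8 xang 79.73 tilt [-3.0e-04 -1.8e-03 -1.0e+00] F [-0.48  0.52  0.24] w -0.004
(array([-173. ,  140.8,   73.2]), np.float64(-0.3))
```

```bash
python3 - <<'E'
from h import *
from station import bot
c=bot.read_camera("wrist");np.savez("w0.npz",**c);cv2.imwrite("pics/w0.png",c["frame"][:,:,::-1])
m=mask(c,"yellow");k=max(cv2.findContours(m,cv2.RETR_EXTERNAL,cv2.CHAIN_APPROX_NONE)[0],key=cv2.contourArea)
P=np.array([torack(plane(c,*p[0],.01)) for p in k],np.float32);print(cv2.minAreaRect(P), "z", np.median([depthpt(c,*p[0])[2] for p in k]))
m=mask(c,"blue");N,l,s,ce=cv2.connectedComponentsWithStats(m)
for i in range(1,N):
    if s[i,4]>100: print(s[i],torack(plane(c,*ce[i],.036)))
E
```

```text
((-106.93849182128906, 46.190216064453125), (30.278522491455078, 100.58641815185547), 85.36180877685547) z 0.005900875410260686
[  76  302   43   49 1571] [  29.97938504 -109.54544594]
[125 302  38  36 816] [ 19.68634346 -66.99100949]
[225 302  17  12 134] [ 9.18115685 14.17431129]
[334 302  23  13 186] [ 10.30676589 115.62817314]
```

View pics/w0.png

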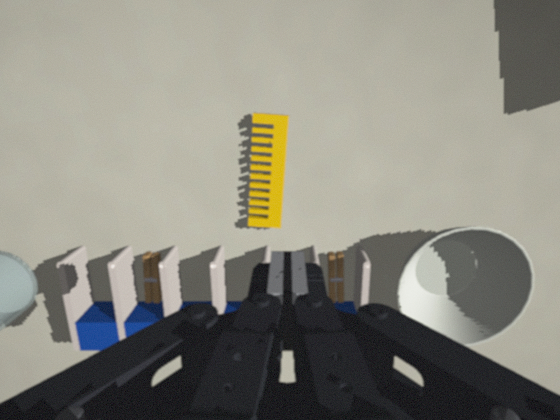

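The wrist view shows the comb at (248–288, 113–228) with its spine on the right (+y) side. Its rack coordinates come out at (−107, 46), which agrees with the other views. Next is the hover above rail_f.

>>> step_arm(
  targets=[
    [-15,12,5,-0.3,1],
    [-43,35,15,-0.3,1],
    [-74,60,28,-0.3,1],
    [-105,85,42,-0.3,1],
    [-136,110,55,-0.3,1],
    [-160,130,65,-0.3,1],
    [-170,139,73,-0.3,1],
    [-173,141,73,-0.3,1],
    [-173,141,73,-0.3,1],
    [-173,141,73,-0.3,1],
  ],
)

```text
t: 2.65
eef_pos: [0.6528, -0.1344, 0.1305]
tool_rot: [-0.001, 0.763, 0.646, 0.0]
contact_force: [-0.2, 0.8, -0.2]
gripper_width: 0.0
```

```bash
python3 - <<'E'
from h import *
from station import bot
o=bot.get_obs(); show(o)
print(delta(o,rk(40,-110,68),80.03))
for n in ["scene","wrist"]:
    c=bot.read_camera(n);np.savez(n+"1.npz",**c);f=c["frame"][:,:,::-1]
    if n=="scene": f=cv2.resize(f[130:290,60:340],None,fx=2.8,fy=2.8)
    cv2.imwrite(f"pics/{n}1.png",f)
E
```

```text
t 2.65 rack [  39.  -102.6] z 130.5 xang 80.47 tilt [-3.0e-04  1.7e-03 -1.0e+00] F [-0.21  0.78 -0.19] w 0.0
(array([-7.5,  1. , 62.4]), np.float64(0.44))
```

View pics/scene1.png

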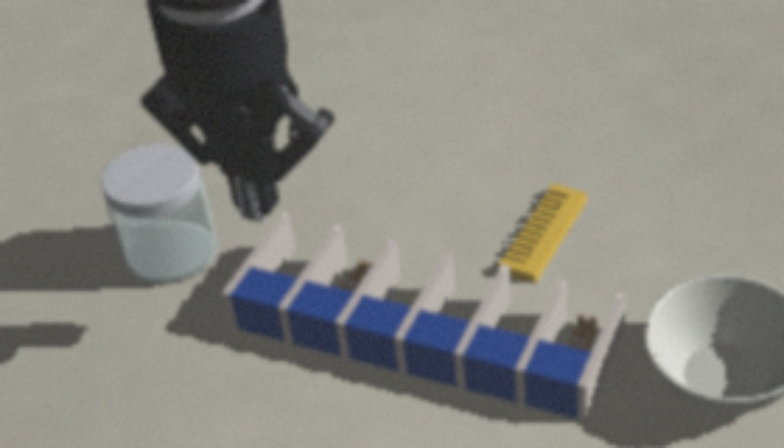

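View pics/wrist1.png

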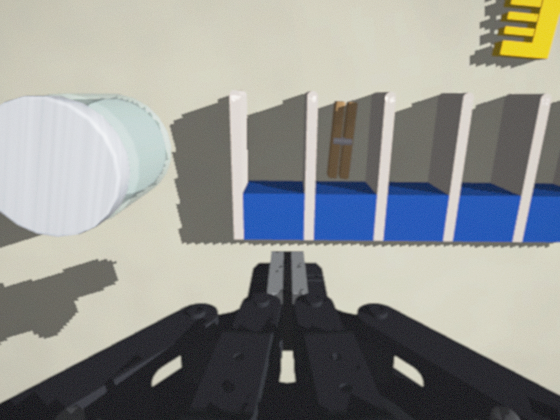

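```bash
python3 - <<'E'
from h import *
from station import bot
o=bot.get_obs(); show(o); print(np.round(o["joint_vel"],3),np.round(o["q"],2))
c=load("wrist1.npz")
m=mask(c,"blue");N,l,s,ce=cv2.connectedComponentsWithStats(m)
for i in range(1,N):
    if s[i,4]>100: 
        pts=np.argwhere(l==i)[:,::-1];D=np.array([depthpt(c,u,v) for u,v in pts]); D=D[abs(D[:,2]-.036)<.006]
        R=np.array([torack(p) for p in D],np.float32);r=cv2.minAreaRect(R);print(s[i],np.round(r[0],1),np.round(r[1],1),D[:,2].mean().round(4))
E
```

```text
t 2.75 rack [  39.2 -102.4] z 131.0 xang 80.51 tilt [ 6.0e-04  1.5e-03 -1.0e+00] F [ 0.31 -0.37  0.26] w 0.004
[ 0.002 -0.001  0.008 -0.001  0.001 -0.001  0.003] [-0.08  0.6   0.27  1.69 -0.2   0.88  1.68]
[ 244  181   60   59 3411] [  39.4 -110.3] [36.7 30.9] 0.0362
[ 315  182   61   59 3369] [ 39.5 -66.2] [36.9 30.7] 0.0362
[ 384  183   64   58 3293] [ 39.5 -22.1] [37.5 30.3] 0.0361
[ 454  183   66   59 3226] [39.8 22.1] [38.3 30.8] 0.0361
[ 523  184   37   58 1775] [39.8 58.8] [30.6 24. ] 0.0361
```

>>> step_arm(
  targets=[
    [-4,0,10,0.4,1],
    [-7,1,25,0.4,1],
    [-7.5,1,42,0.4,1],
    [-7.5,1,55,0.4,1],
    [-7.5,1,65,0.4,1],
    [-7.5,1,68,0.4,1],
    [-7.5,1,69,0.4,1],
    [-7.5,1,69,0.4,1],
  ],
)

```text
t: 3.42
eef_pos: [0.6527, -0.1448, 0.0612]
tool_rot: [-0.0, 0.766, 0.642, -0.0]
contact_force: [0.6, -0.7, -0.7]
gripper_width: -0.004
```

```bash
python3 - <<'E'
from h import *
from station import bot
o=bot.get_obs(); show(o)
E
```

```text
t 3.42 rack [  40.7 -112.8] z 61.2 xang 79.93 tilt [-0. -0. -1.] F [ 0.64 -0.7  -0.73] w -0.004
```

>>> step_arm(
  targets=[
    [2,0,1,0,1],
    [2.5,0,2,0,1],
    [2.5,0,3,0,1],
    [2.5,0,3.5,0,1],
    [2.5,0,3.5,0,1],
  ],
)

```text
t: 3.83
eef_pos: [0.6533, -0.1422, 0.0582]
tool_rot: [0.0, 0.766, 0.642, 0.0]
contact_force: [0.2, 1.0, 1.7]
gripper_width: 0.001
```

```bash
python3 - <<'E'
from h import *
from station import bot
o=bot.get_obs(); show(o)
E
```

```text
t 3.83 rack [  40.9 -110.1] z 58.2 xang 79.93 tilt [ 7.e-04  2.e-04 -1.e+00] F [0.22 1.03 1.71] w 0.001
```

Fz is 1.7 N at the expected contact height, which may be just noise, so I press another 1 to 2 mm to be sure of contact.

>>> step_arm(
  targets=[
    [0,0,0.5,0,1],
    [0,0,1,0,1],
    [0,0,1,0,1],
    [0,0,1,0,1],
  ],
)

```text
t: 4.17
eef_pos: [0.6533, -0.1422, 0.0582]
tool_rot: [0.0, 0.766, 0.642, 0.0]
contact_force: [-3.1, 0.7, 9.9]
gripper_width: -0.003
```

```bash
python3 - <<'E'
from h import *
from station import bot
o=bot.get_obs(); show(o)
E
```

```text
t 4.17 rack [  40.9 -110.1] z 58.2 xang 79.93 tilt [ 7.e-04  6.e-04 -1.e+00] F [-3.15  0.69  9.9 ] w -0.003
```

Contact is confirmed at about 10 N. I lift, move 44 mm to rail_e and touch it, in one call.

>>> step_arm(
  targets=[
    [0,0,-8,0,1],
    [0,0,-22,0,1],
    [8,0,-25,0,1],
    [22,0,-25,0,1],
    [36,0,-25,0,1],
    [43,0,-25,0,1],
    [44,0,-25,0,1],
    [44,0,-25,0,1],
    [44,0,-18,0,1],
    [44,0,-9,0,1],
    [44,0,-3,0,1],
    [44,0,-1.5,0,1],
    [44,0,-0.7,0,1],
    [44,0,0,0,1],
    [44,0,0,0,1],
  ],
)

```text
t: 5.42
eef_pos: [0.6599, -0.0999, 0.0581]
tool_rot: [-0.001, 0.767, 0.642, -0.0]
contact_force: [-7.5, 0.5, 19.5]
gripper_width: -0.002
```

```bash
python3 - <<'E'
from h import *
from station import bot
o=bot.get_obs(); show(o)
E
```

```text
t 5.42 rack [ 40.1 -67.3] z 58.1 xang 79.85 tilt [-1.7e-03  5.0e-04 -1.0e+00] F [-7.46  0.52 19.49] w -0.002
```

>>> step_arm(
  targets=[
    [0,0,-8,0,1],
    [0,0,-22,0,1],
    [8,0,-25,0,1],
    [22,0,-25,0,1],
    [36,0,-25,0,1],
    [43,0,-25,0,1],
    [45,0,-25,0,1],
    [45,0,-25,0,1],
    [45,0,-18,0,1],
    [45,0,-9,0,1],
    [45,0,-3,0,1],
    [45,0,-1.5,0,1],
    [45,0,-0.7,0,1],
    [45,0,-0.4,0,1],
    [45,0,-0.4,0,1],
  ],
)

```text
t: 6.67
eef_pos: [0.6678, -0.0557, 0.0582]
tool_rot: [-0.001, 0.767, 0.642, -0.001]
contact_force: [-7.6, 1.3, 14.9]
gripper_width: 0.001
```

```bash
python3 - <<'E'
from h import *
from station import bot
o=bot.get_obs(); show(o)
E
```

```text
t 6.67 rack [ 40.2 -22.4] z 58.2 xang 79.85 tilt [-1.7e-03  3.0e-04 -1.0e+00] F [-7.55  1.32 14.89] w 0.001
```

All three touches are done, each with a clear force. Now I lift and go above the comb, turning to its yaw with the jaws about 50 mm apart.

>>> step_arm(
  targets=[
    [0,0,-10,0,1],
    [0,0,-30,0,1],
    [3,-6,-50,0,1],
    [12,-25,-65,1,1],
    [24,-52,-75,2,0.8],
    [38,-82,-75,3,0.6],
    [52,-112,-75,4,0.4],
    [63,-135,-70,4.3,0.4],
    [68,-146,-60,4.3,0.4],
    [68.6,-147,-50,4.3,0.4],
    [68.6,-147,-45,4.3,0.4],
    [68.6,-147,-45,4.3,0.4],
    [68.6,-147,-45,4.3,0.4],
  ],
)

```text
t: 7.75
eef_pos: [0.5368, 0.0373, 0.1019]
tool_rot: [0.0, 0.791, 0.612, -0.0]
contact_force: [0.5, -0.4, 0.6]
gripper_width: 0.597
```

```bash
python3 - <<'E'
from h import *
from station import bot
o=bot.get_obs(); show(o)
c=bot.read_camera("wrist");np.savez("w2.npz",**c);cv2.imwrite("pics/w2.png",c["frame"][:,:,::-1])
m=mask(c,"yellow");k=max(cv2.findContours(m,cv2.RETR_EXTERNAL,cv2.CHAIN_APPROX_NONE)[0],key=cv2.contourArea)
P=np.array([torack(plane(c,*p[0],.01)) for p in k],np.float32);print(cv2.minAreaRect(P))
E
```

```text
t 7.75 rack [-104.9   46.5] z 101.9 xang 75.53 tilt [ 1.e-04 -8.e-04 -1.e+00] F [ 0.5 -0.4  0.6] w 0.597
((-107.03359985351562, 46.316246032714844), (30.191598892211914, 100.50457000732422), 85.52222442626953)
```

View pics/w2.png

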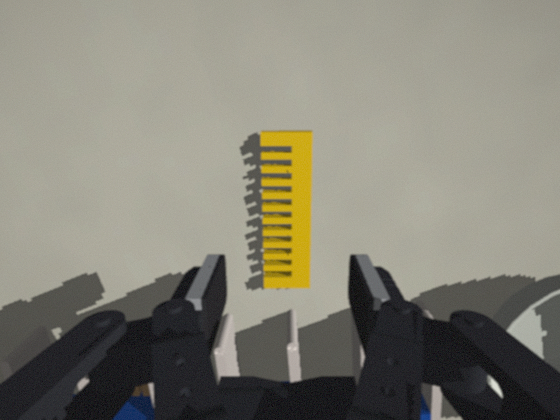

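The comb sits centred between the jaws, at rack (−107, 46.3). I lower to a TCP height of about 24 mm, then feel for the cement.

>>> step_arm(
  targets=[
    [0,-1,10,0,0.4],
    [0,-2,30,0,0.4],
    [0,-2,50,0,0.4],
    [0,-2,66,0,0.4],
    [0,-2,75,0,0.4],
    [0,-2,78,0,0.4],
    [0,-2,78,0,0.4],
  ],
)

```text
t: 8.38
eef_pos: [0.5337, 0.0386, 0.0235]
tool_rot: [-0.0, 0.79, 0.613, -0.001]
contact_force: [-1.0, 0.1, 0.2]
gripper_width: 0.6
```

>>> step_arm(
  targets=[
    [0,0,1,0,0.4],
    [0,0,2,0,0.4],
    [0,0,3,0,0.4],
    [0,0,3,0,0.4],
  ],
)

```text
t: 8.72
eef_pos: [0.5342, 0.0392, 0.0216]
tool_rot: [0.0, 0.79, 0.613, 0.0]
contact_force: [0.9, 0.9, -0.4]
gripper_width: 0.6
```

>>> step_arm(
  targets=[
    [0,0,1,0,0.4],
    [0,0,2,0,0.4],
    [0,0,2,0,0.4],
  ],
)

```text
t: 8.97
eef_pos: [0.5339, 0.0391, 0.0192]
tool_rot: [-0.0, 0.79, 0.613, 0.0]
contact_force: [0.2, 0.5, 0.3]
gripper_width: 0.601
```

>>> step_arm(
  targets=[
    [0,0,1,0,0.4],
    [0,0,2,0,0.4],
    [0,0,2,0,0.4],
    [0,0,2,0,0.4],
  ],
)

```text
t: 9.3
eef_pos: [0.534, 0.0391, 0.0188]
tool_rot: [-0.0, 0.79, 0.613, 0.0]
contact_force: [-5.4, -0.5, 20.7]
gripper_width: 0.602
```

```bash
python3 - <<'E'
from h import *
from station import bot
o=bot.get_obs(); show(o)
c=bot.read_camera("wrist");cv2.imwrite("pics/w3.png",c["frame"][:,:,::-1])
c=bot.read_camera("scene");cv2.imwrite("pics/s3.png",cv2.resize(c["frame"][130:290,120:400,::-1],None,fx=2.8,fy=2.8))
E
```

```text
t 9.3 rack [-108.    47.8] z 18.8 xang 75.62 tilt [ 0.e+00  8.e-04 -1.e+00] F [-5.39 -0.52 20.73] w 0.602
```

View pics/w3.png

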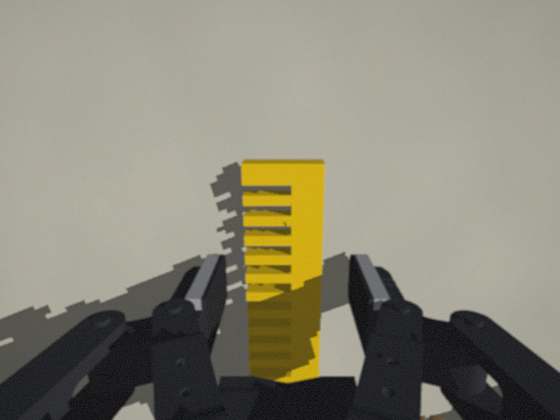

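View pics/s3.png

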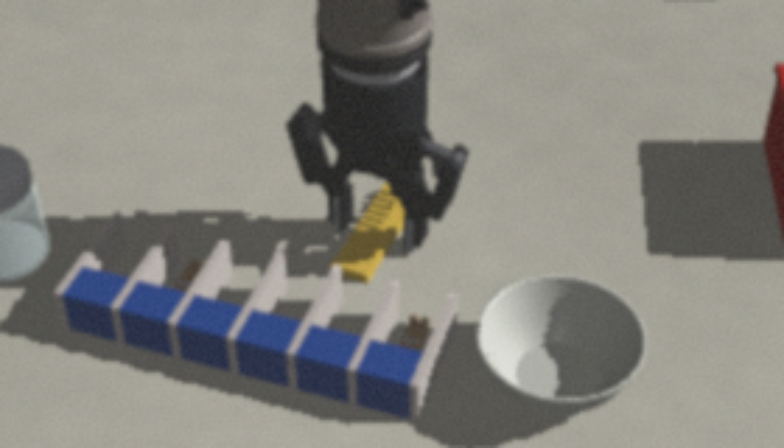

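The cement is at TCP z = 18.8. I raise about 4 mm and align with the rack, then push sideways.

>>> step_arm(
  targets=[
    [0,0,-2,0,0.4],
    [0,0,-4.5,0,0.4],
    [0,0,-4.5,-2,0.4],
    [0,0,-4.5,-4.4,0.4],
    [0,0,-4.5,-4.4,0.4],
    [0,0,-4.5,-4.4,0.4],
  ],
)

```text
t: 9.9
eef_pos: [0.5338, 0.039, 0.0216]
tool_rot: [-0.0, 0.766, 0.643, -0.0]
contact_force: [0.8, 0.0, -0.1]
gripper_width: 0.603
```

>>> step_arm(
  targets=[
    [-3,0,0,0,0.4],
    [-8,0,0,0,0.4],
    [-12,0,0,0,0.4],
    [-16,0,0,0,0.4],
    [-20,0,0,0,0.4],
    [-24,0,0,0,0.4],
    [-28,0,0,0,0.4],
    [-32,0,0,0,0.4],
    [-36,0,0,0,0.4],
    [-40,0,0,0,0.4],
    [-42,0,0,0,0.4],
    [-42,0,0,0,0.4],
  ],
)

```text
t: 10.9
eef_pos: [0.5265, -0.0031, 0.0217]
tool_rot: [0.0, 0.766, 0.643, -0.0]
contact_force: [-0.1, -0.3, -0.3]
gripper_width: 0.597
```

```bash
cat > w.py <<'E'
from h import *
from station import bot
import sys
o=bot.get_obs(); show(o)
c=bot.read_camera("wrist");cv2.imwrite(f"pics/{sys.argv[1]}.png",c["frame"][:,:,::-1])
m=mask(c,"yellow");k=max(cv2.findContours(m,cv2.RETR_EXTERNAL,cv2.CHAIN_APPROX_NONE)[0],key=cv2.contourArea)
P=np.array([torack(plane(c,*p[0],.01)) for p in k],np.float32);print(cv2.minAreaRect(P),P.min(0),P.max(0))
# spine (+y) edge line fit per x-bins
xs=np.arange(P[:,0].min()+4,P[:,0].max()-4,4); E=np.array([[x,P[abs(P[:,0]-x)<2.5][:,1].max()] for x in xs if (abs(P[:,0]-x)<2.5).any()])
a=np.polyfit(E[:,0],E[:,1],1); print("spine yaw(rack)",np.degrees(np.arctan(a[0])).round(2),"spine y at -107:",np.polyval(a,-107).round(1),"at -35:",np.polyval(a,-35).round(1)); print(E[::3].round(1).tolist())
E
python3 w.py w4
```

```text
t 10.9 rack [-108.1    5. ] z 21.7 xang 79.98 tilt [-1.e-04 -2.e-04 -1.e+00] F [-0.06 -0.28 -0.28] w 0.597
((-107.54049682617188, 15.771382331848145), (30.56808090209961, 98.3774185180664), 89.92011260986328) [-156.7492      0.421012] [-58.36643   31.069477]
spine yaw(rack) -0.21 spine y at -107: 30.5 at -35: 30.3
[[-152.7, 30.6], [-140.7, 30.6], [-128.7, 30.6], [-116.7, 31.1], [-104.7, 30.5], [-92.7, 30.3], [-80.7, 30.4], [-68.7, 30.5]]
```

View pics/w4.png

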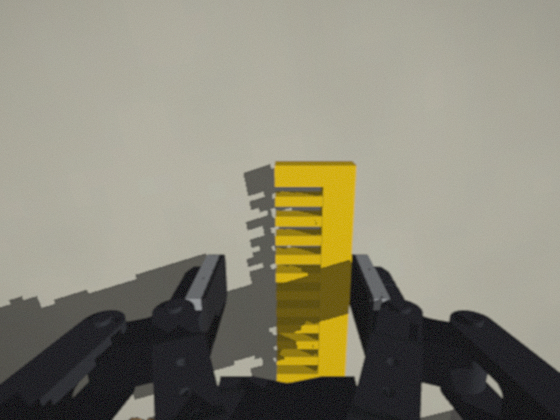

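The comb has turned flush with the pad at rack yaw 0, centred at y ≈ 15.6. It needs another 37.5 mm.

>>> step_arm(
  targets=[
    [-3,0,0,0,0.4],
    [-7,0,0,0,0.4],
    [-11,0,0,0,0.4],
    [-15,0,0,0,0.4],
    [-19,0,0,0,0.4],
    [-23,0,0,0,0.4],
    [-27,0,0,0,0.4],
    [-31,0,0,0,0.4],
    [-34,0,0,0,0.4],
    [-36,0,0,0,0.4],
    [-37.3,0,0,0,0.4],
    [-37.3,0,0,0,0.4],
    [-37.3,0,0,0,0.4],
  ],
)

```text
t: 12.03
eef_pos: [0.5201, -0.0391, 0.0217]
tool_rot: [-0.0, 0.766, 0.643, -0.0]
contact_force: [0.5, -0.1, 0.1]
gripper_width: 0.598
```

```bash
python3 w.py w5
```

```text
t 12.03 rack [-108.1  -31.6] z 21.7 xang 80.03 tilt [-1.e-04 -0.e+00 -1.e+00] F [ 0.49 -0.13  0.1 ] w 0.598
((-107.65261840820312, -20.889211654663086), (98.34654998779297, 30.67411994934082), 0.12070409208536148) [-156.79591   -36.262768] [-58.457344   -5.5750937]
spine yaw(rack) -0.2 spine y at -107: -6.2 at -35: -6.4
[[-152.8, -6.1], [-140.8, -6.2], [-128.8, -6.1], [-116.8, -5.6], [-104.8, -6.4], [-92.8, -6.3], [-80.8, -6.2], [-68.8, -6.2]]
```

>>> step_arm(
  targets=[
    [-0.5,0,0,0,0.4],
    [-1,0,0,0,0.4],
    [-1,0,0,0,0.4],
    [2,0,0,0,0.4],
    [8,0,0,0,0.4],
    [9,0,-10,0,0.4],
    [9,0,-30,0,0.4],
    [9,0,-42,0,0.4],
    [9,-15,-45,0,0.6],
    [9,-40,-45,0,0.8],
    [9.6,-62,-45,0,1],
    [9.6,-71,-45,0,1],
    [9.6,-72,-45,0,1],
    [9.6,-72,-45,0,1],
    [9.6,-72,-45,0,1],
  ],
)

```text
t: 13.33
eef_pos: [0.4528, -0.0171, 0.0672]
tool_rot: [0.001, 0.766, 0.643, 0.001]
contact_force: [-0.5, 0.3, 0.5]
gripper_width: 0.001
```

```bash
python3 w.py w6
```

```text
t 13.33 rack [-178.3  -21.7] z 67.2 xang 80.03 tilt [ 2.4e-03  1.0e-04 -1.0e+00] F [-0.48  0.35  0.53] w 0.001
((-98.01995849609375, -21.351818084716797), (9.471238136291504, 23.19277572631836), 89.94058990478516) [-109.61872   -26.097958] [-86.42358  -16.626724]
spine yaw(rack) 2.77 spine y at -107: -17.5 at -35: -14.0
[[-105.6, -17.3], [-93.6, -16.6]]
```

View pics/w6.png

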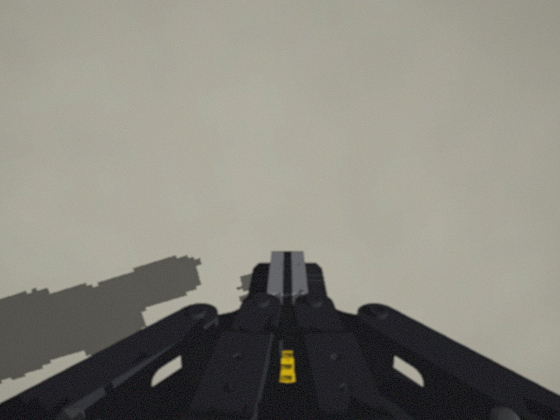

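```bash
cat > s.py <<'E'
from h import *
from station import bot
import sys
o=bot.get_obs(); show(o)
for n in ("top","scene"):
    c=bot.read_camera(n)
    f=c["frame"][110:260,200:480,::-1] if n=="top" else c["frame"][140:290,80:360,::-1]
    cv2.imwrite(f"pics/{sys.argv[1]}_{n}.png",cv2.resize(f,None,fx=2.8,fy=2.8,interpolation=cv2.INTER_CUBIC))
    m=mask(c,"yellow"); k=cv2.findContours(m,cv2.RETR_EXTERNAL,cv2.CHAIN_APPROX_NONE)[0]
    if k:
        k=max(k,key=cv2.contourArea); P=np.array([torack(plane(c,*p[0],.01)) for p in k],np.float32); print(n,cv2.minAreaRect(P),P.min(0),P.max(0))
E
python3 s.py a
```

```text
t 13.38 rack [-178.3  -21.7] z 67.1 xang 80.03 tilt [ 0.0021 -0.     -1.    ] F [ 1.11  0.71 -0.42] w 0.003
top ((-104.31849670410156, -20.562042236328125), (97.59397888183594, 30.01528549194336), 0.1490756720304489) [-153.14969  -35.56136] [-55.51263   -5.548405]
scene ((-100.78077697753906, -19.455432891845703), (103.67069244384766, 32.04537582397461), 0.07329636067152023) [-152.6033   -35.43165] [-48.939342   -3.3793488]
```

View pics/a_scene.png

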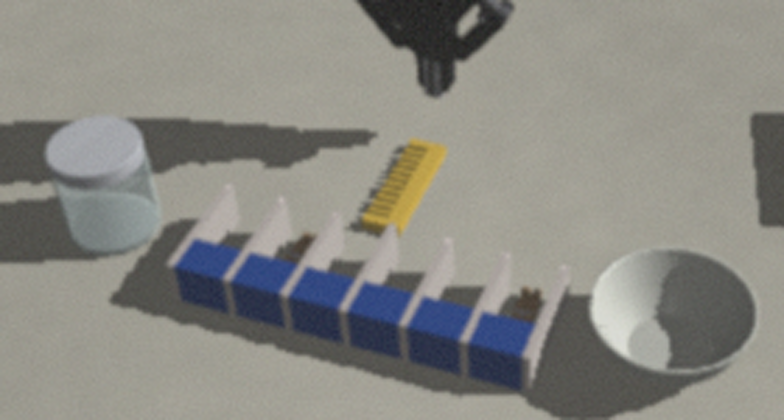

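The comb sits in front of the third gap: its end is at (362–400, 222), between dividers 3 and 4 from the jar. It is aligned at y ≈ −21.5, yaw ≈ 0. I lower behind it and push.

>>> step_arm(
  targets=[
    [0,0,10,0,1],
    [0,0,25,0,1],
    [0,0,37,0,1],
    [0,0,41,0,1],
    [0,0,41.5,0,1],
    [0,0,41.5,0,1],
  ],
)

```text
t: 13.98
eef_pos: [0.4508, -0.0173, 0.0248]
tool_rot: [-0.0, 0.766, 0.643, -0.0]
contact_force: [0.5, -0.4, 0.8]
gripper_width: 0.003
```

>>> step_arm(
  targets=[
    [0,3,0,0,1],
    [0,7,0,0,1],
    [0,11,0,0,1],
    [0,15,0,0,1],
    [0,19,0,0,1],
    [0,23,0,0,1],
    [0,27,0,0,1],
    [0,30,0,0,1],
    [0,30,0,0,1],
  ],
)

```text
t: 14.73
eef_pos: [0.4814, -0.0225, 0.0253]
tool_rot: [0.0, 0.766, 0.643, 0.0]
contact_force: [0.2, 0.3, -0.4]
gripper_width: -0.002
```

```bash
python3 s.py b
```

```text
t 14.73 rack [-149.1  -21.9] z 25.3 xang 80.02 tilt [ 1.e-03 -1.e-04 -1.e+00] F [ 0.24  0.28 -0.37] w -0.002
top ((-58.02214431762695, -20.240520477294922), (29.82862091064453, 40.43423843383789), 89.83525848388672) [-78.19831  -35.192867] [-37.819775   -5.3177056]
scene ((-83.8154296875, -19.07082176208496), (103.7227783203125, 31.900745391845703), 0.06189998239278793) [-135.68065  -34.99343] [-31.944197  -3.086941]
```

View pics/b_scene.png

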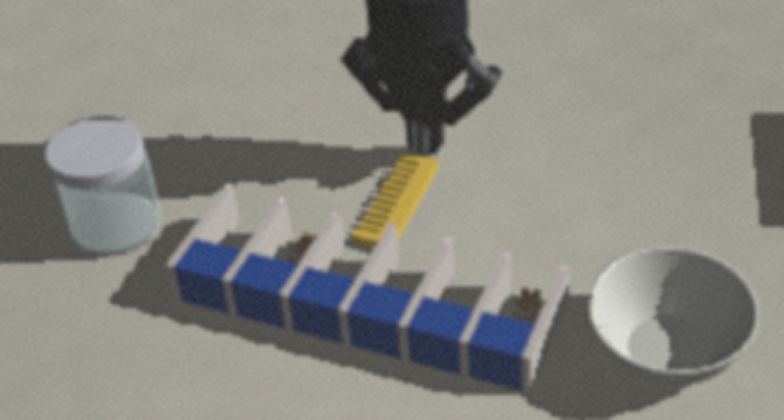

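View pics/b_top.png

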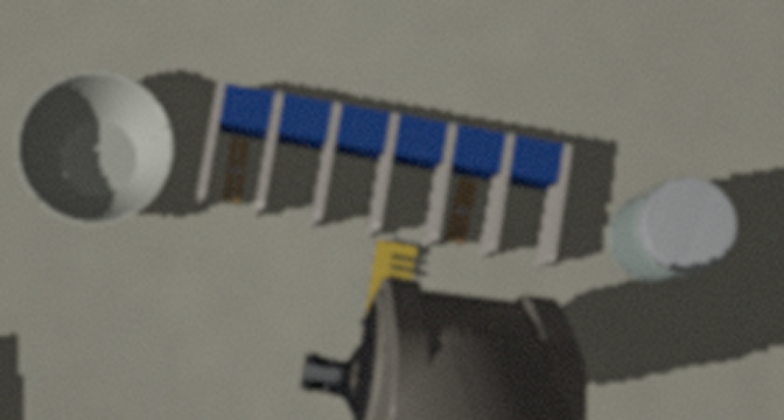

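The comb is straight, with its leading end at the mouth at (375–417, 243), centred between dividers 3 and 4. I continue pushing.

>>> step_arm(
  targets=[
    [0,3,0,0,1],
    [0,7,0,0,1],
    [0,11,0,0,1],
    [0,15,0,0,1],
    [0,19,0,0,1],
    [0,23,0,0,1],
    [0,27,0,0,1],
    [0,31,0,0,1],
    [0,35,0,0,1],
    [0,39,0,0,1],
    [0,43,0,0,1],
    [0,47,0,0,1],
    [0,50,0,0,1],
    [0,52,0,0,1],
    [0,52,0,0,1],
  ],
)

```text
t: 16.08
eef_pos: [0.5323, -0.0314, 0.0252]
tool_rot: [0.0, 0.766, 0.643, 0.0]
contact_force: [0.2, 0.5, -0.2]
gripper_width: -0.001
```

```bash
python3 s.py c
```

```text
t 16.08 rack [-97.4 -22. ] z 25.2 xang 80.03 tilt [ 7.e-04 -1.e-04 -1.e+00] F [ 0.19  0.54 -0.25] w -0.001
scene ((-43.34418869018555, -18.664583206176758), (84.74590301513672, 31.93816375732422), 2.550313711166382) [-85.64494  -35.873806] [-0.33608106 -3.3793488 ]
```

View pics/c_top.png

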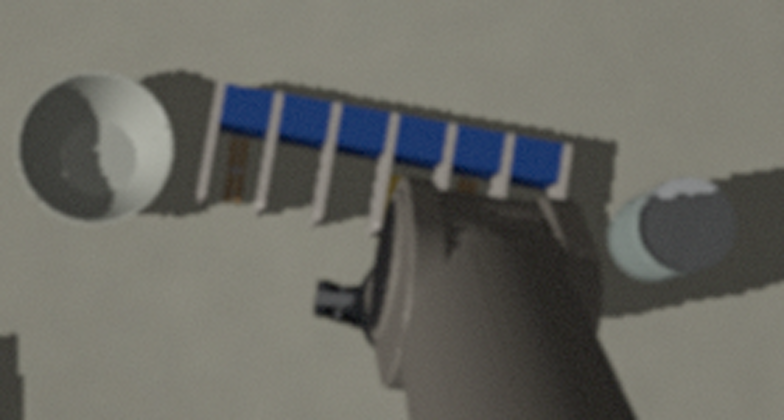

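>>> step_arm(
  targets=[
    [0,2,0,0,1],
    [0,4,0,0,1],
    [0,6,0,0,1],
    [0,7,0,0,1],
    [0,8,0,0,1],
    [0,9,0,0,1],
    [0,9,0,0,1],
  ],
)

```text
t: 16.77
eef_pos: [0.5407, -0.0329, 0.0252]
tool_rot: [0.0, 0.766, 0.643, 0.0]
contact_force: [0.6, -0.2, -0.6]
gripper_width: -0.002
```

>>> step_arm(
  targets=[
    [0,1,0,0,1],
    [0,2,0,0,1],
    [0,2,0,0,1],
  ],
)

```text
t: 17.02
eef_pos: [0.5428, -0.0333, 0.0252]
tool_rot: [0.0, 0.766, 0.643, 0.0]
contact_force: [-0.1, -0.6, -0.1]
gripper_width: 0.002
```

>>> step_arm(
  targets=[
    [0,1,0,0,1],
    [0,1.5,0,0,1],
    [0,1.5,0,0,1],
  ],
)

```text
t: 17.27
eef_pos: [0.5431, -0.0334, 0.025]
tool_rot: [-0.001, 0.766, 0.643, -0.001]
contact_force: [-3.9, 0.6, 2.5]
gripper_width: 0.002
```

```bash
python3 s.py d
```

```text
t 17.27 rack [-86.5 -22. ] z 25.0 xang 80.03 tilt [-1.8e-03  3.0e-04 -1.0e+00] F [-3.94  0.58  2.45] w 0.002
scene ((-37.926170349121094, -19.219146728515625), (31.612548828125, 73.93101501464844), 89.90913391113281) [-74.898834 -34.99343 ] [-0.9637458 -3.3793488]
```

Resistance came at TCP x = −86.5, where −86 was predicted for fully home. One more small press, then I back off and lift away.

>>> step_arm(
  targets=[
    [0,0.5,0,0,1],
    [0,1,0,0,1],
    [0,1,0,0,1],
  ],
)

```text
t: 17.62
eef_pos: [0.5433, -0.0334, 0.025]
tool_rot: [-0.001, 0.766, 0.643, -0.001]
contact_force: [-6.6, 1.0, 5.8]
gripper_width: -0.001
```

>>> step_arm(
  targets=[
    [0,-2,0,0,1],
    [0,-8,0,0,1],
    [0,-20,0,0,1],
    [0,-30,-5,0,1],
    [0,-38,-20,0,1],
    [0,-45,-45,0,1],
    [0,-50,-80,0,1],
    [0,-52,-115,0,1],
    [0,-52,-150,0,1],
    [10,-55,-175,0,1],
    [40,-60,-180,0,1],
    [80,-65,-180,0,1],
    [120,-70,-180,0,1],
    [155,-75,-180,0,1],
    [180,-75,-180,0,1],
    [190,-75,-180,0,1],
    [190,-75,-180,0,1],
  ],
)

```text
t: 19.03
eef_pos: [0.504, 0.1693, 0.2054]
tool_rot: [-0.0, 0.764, 0.645, 0.001]
contact_force: [-0.1, -0.1, 0.4]
gripper_width: -0.001
```

```bash
python3 s.py e; python3 - <<'E'
from h import *
from station import bot
for n in("top","scene"):
    c=bot.read_camera(n); V,U=np.mgrid[0:420,0:560]; f,cx,cy=K(c); Z=c["z_map"]
    X=np.stack([(U-cx)/f*Z,(V-cy)/f*Z,Z],-1).reshape(-1,3); W=(X-c["t"])@c["R"]
    for nm,(x0,x1,y0,y1) in {"jar":(.5,.75,-.35,-.19),"bowl":(.55,.8,.11,.3)}.items():
        q=W[(W[:,0]>x0)&(W[:,0]<x1)&(W[:,1]>y0)&(W[:,1]<y1)&(W[:,2]>.015)]
        print(n,nm,((q.min(0)+q.max(0))/2).round(4))
E
```

```text
t 19.03 rack [-160.1  170.8] z 205.4 xang 80.28 tilt [ 0.0011  0.0012 -1.    ] F [-0.05 -0.09  0.44] w -0.001
top ((-48.245140075683594, -20.154712677001953), (53.36540222167969, 29.93408203125), 0.5895307064056396) [-74.9868   -35.377632] [-21.444708  -5.047791]
scene ((-37.15525436401367, -19.12790298461914), (31.30082130432129, 72.45196533203125), 89.74362182617188) [-73.37856  -34.825592] [-0.9637458 -3.3793488]
top jar [ 0.5953 -0.2371  0.051 ]
top bowl [0.6316 0.1772 0.2788]
scene jar [ 0.599  -0.2375  0.0506]
scene bowl [0.6588 0.1767 0.0316]
```

View pics/e_top.png

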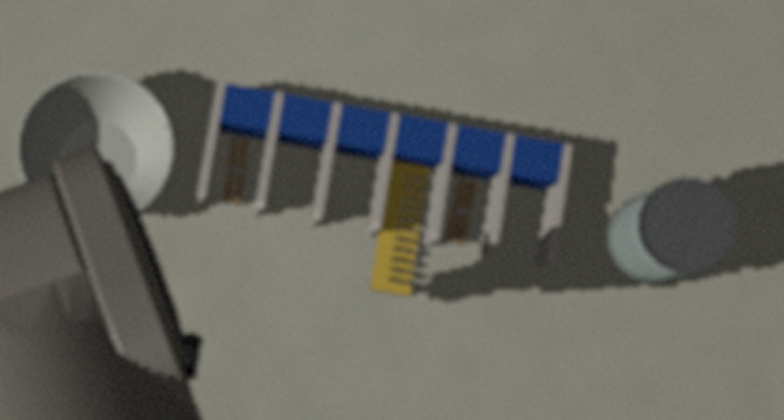

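View pics/e_scene.png

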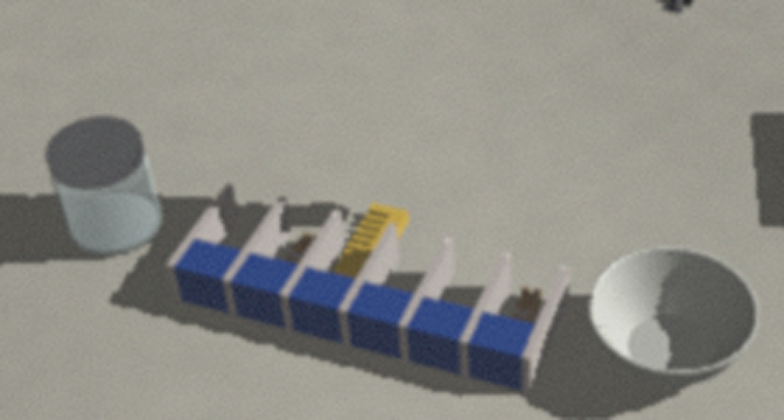

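The top view shows the comb in the third gap from the jar. Its rear end is at x ≈ −75 (home is −75), and the front reaches the rail at (412,162). The jar and bowl have not moved, and the hand is clear.

```bash
python3 - <<'E'
from station import bot
import numpy as np
o=bot.get_obs();print(o["t"],np.abs(o["joint_vel"]).max())
print(bot.hand_in())
E
```

```text
19.2333 0.004841747825673282
the job is handed in; nothing more can be done
None
```

The comb is fully home in the third gap from the jar, and I handed the job in at about 19 s of the 61 s allowed.

**What I did:** The jar stands at the −y end, so with shut fingertips I touched the rail behind gaps −110, −66 and then −22, at about 10, 19 and 15 N. I lifted clear between touches and touched no other rail. I then slid the comb sideways with one finger pad, which also squared it to the rack. Last, I pushed it from its rear end into the −22 gap until it stopped at the rail, ending with about 7 N of resistance. The comb was never gripped or lifted.

**Last checks:**
- **Comb:** the rear end measured x ≈ −75 mm from above and −73 mm from the scene camera, where −75 is fully home. The scene camera had read a few millimetres long throughout. Yaw was within about 0.6°.
- **Front end:** it lies in shadow, so the evidence that it meets the rail is the rear position, the hard stop and the picture.
- **Jar:** it agreed with the start within 3 mm.
- **Bowl:** it agreed with the start within 2 mm in the scene view. The top-view bowl number was spoiled because the arm covered it.
- **Basket:** I did not re-measure it, but the arm only passed well above it at the start.
- **Hand:** it was clear and at rest when I handed in.

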